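# Find the packing slip that the press bar grips

### The arm

A 6-joint arm with a two-finger parallel gripper is mounted at the origin on a cart in front of the work surface, level with it; the furniture and walls round the work are solid. World frame = base frame: x ahead of the robot, y to its left, z up, the work surface at z = 0. Lengths are in mm, angles in rad, forces in N, time in s.
With the tool pointing down it reaches from about 250 to 775 mm from the base axis. Payload 4 kg.
Tool frame: the origin (TCP) lies midway between the tips of the shut fingers; the grasp point (between the pads) lies 19 mm behind it (r.grasp_offset is the distance from the TCP to the grasp point, in mm); z points along the fingers, y is the line along which they close (so a half turn about z gives the same grasp; the last joint's range is limited). The gripper opens to 85 mm and grips with 20 to 120 N. Pads are 22 mm wide; open, the fingers measure 114 mm over their backs; the gripper's body (76 mm by 85 mm) begins 54 mm behind the grasp point. The pads swing forward as they close: fully open they stand 13 mm farther back than shut.
Start: joints at [-1.394, 0.087, 1.371, -0, 1.684, -0.103], TCP at [151.886, -528.629, 231.341] pointing down, gripper open.
Joint ranges: [-3.1, 3.1], [-0.76, 2.03], [0.27, 2.55], [-1.08, 4.22], [0.17, 2.65], [-2.57, 2.57]. Speed limits (rad/s): [2.79, 2.79, 3.14, 3.14, 3.14, 3.14].

### API

Orientations are given as a unit quaternion [x, y, z, w].
In Python, from workcell import get_obs, cams, r, finder gives the robot as it stands.
- The arm moves only by the shell command python3 -m inch 'ROWS' [OPENING] [FORCE]. ROWS is JSON, a list of rows, each an object of numbers: "tx", "ty", "tz": the shift along the tool's x, y, z in units of 50 mm (1.0 is 50 mm); "wx", "wy", "wz": the turn, a rotation vector about the tool's x, y, z in degrees. In form: [{"tx": .., "ty": .., "tz": .., "wx": .., "wy": .., "wz": ..}, ...]. A call has 1 to 12 rows; each row shifts and turns the commanded pose from where the row before left it, along the tool's axes as they then stand; what a row does not reach is not made up. A row lasts 1/8 s, in which the tool goes at most 62.5 mm and 10.7 degrees, less where a joint would pass 70% of its speed; a pose out of reach is approached as far as the arm can. A call is refused whole if a number of a shift passes 1 or a number of a turn 10.7, either way. A call with a gripper value outside its range is refused whole. OPENING is the opening, from -1 (shut) to 1 (fully open), set as the call begins (- or left out, the last holds). The fingers move at their own pace and stop on an object; FORCE is the grip in N (left out, the last holds). Time passes only in rows, so rows that do not move let the fingers close. It gives the time, the measured TCP pose, the force, the opening and the grip force at its end, in the units of the state.
- get_obs(): the state, without advancing time (a new reading comes with each control period).
- cams.read_camera(name): name is "side" or "top" or "wrist"; returns the picture (480x640x3 uint8, red, green, blue); there is no depth.
- cams.camera_info(name): a dict with "fx", "fy", "cx", "cy" (pixels), "extrinsics" (4x4, takes a point from world to camera coordinates). Camera axes: x right, y up, looking along -z (the intrinsics and any distortion apply to the point x, -y, -z); pixel columns grow to the right and rows downward; lengths in mm; the calibration is good to about 2 mm. A picture is of the moment at which its call begins: read the wrist's pose just before it. camera_info takes no time and is no camera call; for the wrist camera it gives the pose at the moment of the call.
- r.finish_job(): hands the job in; it is judged then, once.
Trained networks look in the newest picture that a camera, given by its name, has taken for a name from the list of things; names that differ only in an ending like _2 or _b are one class to them, and where a whole thing is asked for, a point or a joint stands for the part that bears it (a point fixed in the world has none). Each returns a list of dicts, best first, with "conf" (0 to 1); they miss things now and then, are a little off and sometimes report something else, mostly with a low value. They report only what shows in the picture. A call takes as long as a camera call.
- finder.cut_out(camera, target): "pixels" (480x640 bool, what is visible of it) and "rect" ([centre column, centre row, width, height] in pixels, round what is visible of it).
The state is a dict: "t": time; "joint_pos": joint angles; "joint_vel": joint speeds; "effort": joint torques, N m; "tcp_pos": TCP position; "eef_rot": TCP orientation; "force": force on the tool from outside, world axes, zero at the start; "torque": the same for the moment, N m; "opening": finger opening in mm; "grasp_force": force on a finger pad.
Only numpy, scipy, OpenCV 4.12 (cv2) and the standard library are available. Lean on these libraries where they do the work, as an engineer would, in place of code of your own. Each camera call takes 0.05 s, during which the arm holds its last target. There are 200 camera calls.

### The job

Find out which packing slip just fits the gap under the loose steel bar of the glue press: try them in order of thickness, thinnest first, until one lifts the bar a little and is held under its weight instead of lying loose. Leave that slip pushed fully home, flat on the press bed against the end stop, and leave the other slips lying flat in their cradles or on the bench, off the press; do not disturb the mug, glue bottle or tape roll.

Things in the scene. Friction and masses are not known exactly. Their poses are not given: they have to be found in the camera images.
- press: Small wooden glue press, fixed. Origin on the bench, on the centre line; x = direction a slip is pushed in (roughly away from the robot), z up. Flat bed top 12 mm above the bench. From x = -130 to 14 mm the bed is a tongue only 28 mm wide, so fingers can reach down both sides of a slip lying on it; from there to x = 132 it is 92 mm wide, under the bridge and the stop.
- press_mouth (a point): Middle of the bridge's front face at bed level, 30 mm ahead (+x) of the press origin; press axes. The bridge reaches 50 mm behind this: two cheeks 56 mm apart inside, 88 outside, and a cross beam, top at most 62 mm above the bench. The bar sticks out 17 mm in front of it. Fingers do not fit beside a slip there, so a slip held by its middle cannot go right home: it must be let go and taken by the tail.
- press_bar (a point): Point on the bed under the middle of the steel bar, 57 mm ahead of the press origin. The bar (0.35 kg) hangs loose in the bridge at rest 6.5 to 17.2 mm above the bed, different every time, and lifts 5 mm at most. Its lowest edge lies at x = 40 mm of the press; before it a 16 degree ramp rises 8 mm to x = 13, behind it the underside is level, 1 mm higher, to x = 78. All slips lie clear of it at the start.
- press_stop (a point): Foot of the end stop's front face on the bed, 120 mm ahead of the press origin. A 160 mm slip is home when its front end meets it: its centre then 40 mm ahead of the origin, its tail 40 mm behind it. Slips thinner than the gap slide in without drag and lie loose; up to 5 mm thicker: they lift the bar and drag 2 to 12 N; thicker still: stopped. One always holds; if two do, either is right.
- cradle_thin: The light wooden cradle that holds the thin slip at the start, 156 x 62 x 31 mm, fixed; origin on the bench under its centre. Its slot lies along its x, 50 mm wide, floor 14 mm above the bench. Slot walls stand only at the ends (x = 38 to 78 mm either side); beside the middle 76 mm all is open to the bench (a 12 mm spine, 6 mm high, runs beneath), so a slip is gripped across its width at its middle.
- slip_thin_center (a point): Centre of the thin packing slip: a plain brown wooden slat 160 mm long (its x), 36 mm wide (its y), 10 mm thick (its z), about 80 g, lying flat in its cradle, one of three side by side right of the press (the order changes). The three slips differ only in thickness: 10, 14 and 18 mm. Either end may go in first.
- slip_thin: The same thin slip; this point is the centre of its underside as it lies at the start.
- cradle_mid: The light wooden cradle that holds the mid slip at the start, 156 x 62 x 31 mm, fixed; origin on the bench under its centre. Its slot lies along its x, 50 mm wide, floor 14 mm above the bench. Slot walls stand only at the ends (x = 38 to 78 mm either side); beside the middle 76 mm all is open to the bench (a 12 mm spine, 6 mm high, runs beneath), so a slip is gripped across its width at its middle.
- slip_mid_center (a point): Centre of the mid packing slip: a plain brown wooden slat 160 mm long (its x), 36 mm wide (its y), 14 mm thick (its z), about 80 g, lying flat in its cradle, one of three side by side right of the press (the order changes). The three slips differ only in thickness: 10, 14 and 18 mm. Either end may go in first.
- slip_mid: The same mid slip; this point is the centre of its underside as it lies at the start.
- cradle_thick: The light wooden cradle that holds the thick slip at the start, 156 x 62 x 31 mm, fixed; origin on the bench under its centre. Its slot lies along its x, 50 mm wide, floor 14 mm above the bench. Slot walls stand only at the ends (x = 38 to 78 mm either side); beside the middle 76 mm all is open to the bench (a 12 mm spine, 6 mm high, runs beneath), so a slip is gripped across its width at its middle.
- slip_thick_center (a point): Centre of the thick packing slip: a plain brown wooden slat 160 mm long (its x), 36 mm wide (its y), 18 mm thick (its z), about 80 g, lying flat in its cradle, one of three side by side right of the press (the order changes). The three slips differ only in thickness: 10, 14 and 18 mm. Either end may go in first.
- slip_thick: The same thick slip; this point is the centre of its underside as it lies at the start.
- mug: White mug with a handle, 82 x 114 x 91 mm; origin at the centre of its underside. Not part of the job.
- glue_bottle: Yellow glue bottle with a red nozzle, 58 mm across, 166 mm high (a clamp lamp hangs behind it, at about x = 0.60, y = 0.25 m, 0.36 m above the bench: keep the arm clear); origin at the centre of its underside. Not part of the job.
- tape_roll: Small black roll of tape, 55 mm across, 19 mm high; origin at the centre of its underside. Not part of the job.

How it is judged:
By the outcome, as a careful person would: the job done as asked, in the order asked, and still so for the second after the job is handed in, with the robot touching nothing.
It also fails if it takes over 72 s, if anything falls off the work surface, if the arm or the gripper's body presses on something with over 40 N, if the wrist force passes 120 N, or if a joint passes its speed limit or range.

## Working session

There is one attempt and no reset: what is moved stays moved. The work goes in short steps, Python scripts to look and compute and a shell command to move; the robot and the scene stay as the last step left them, time stands still between calls to the robot, and variables do not carry over. Pictures are saved under pics/ and viewed, at most 10 in all, crops included, and the job is handed in when it is done.

```bash
ls; mkdir -p pics; cat > h.py <<'E'
import numpy as np, cv2
from workcell import get_obs, cams, r, finder
from scipy.spatial.transform import Rotation as R
def snap(n,f=None):
    im=cams.read_camera(n)
    if f: cv2.imwrite('pics/'+f,cv2.cvtColor(im,cv2.COLOR_RGB2BGR))
    return im
def back(n,u,v,z,ci=None):
    c=ci or cams.camera_info(n); E=np.array(c['extrinsics'])
    d=np.array([(u-c['cx'])/c['fx'],-(v-c['cy'])/c['fy'],-1.])
    o=-E[:3,:3].T@E[:3,3]; w=E[:3,:3].T@d
    return o+w*(z-o[2])/w[2]
def proj(n,p,ci=None):
    c=ci or cams.camera_info(n); E=np.array(c['extrinsics']); q=E[:3,:3]@p+E[:3,3]
    return np.array([c['cx']+c['fx']*q[0]/-q[2], c['cy']+c['fy']*q[1]/q[2]])
E
python3 - <<'E'
from h import *
print({k:(v if k!='extrinsics' else np.round(v,3).tolist()) for k,v in cams.camera_info('top').items()})
s=get_obs();print(s)
snap('top','top0.png')
for t in ['press','slip_thin','slip_mid','slip_thick','cradle_thin','cradle_mid','cradle_thick','mug','tape_roll','glue_bottle']:
    for d in finder.cut_out('top',t)[:3]:
        m=d['pixels'].astype(np.uint8); ys,xs=np.nonzero(m)
        P=np.array([back('top',u,v,20)[:2] for u,v in cv2.boxPoints(cv2.minAreaRect(np.c_[xs,ys].astype(np.float32)))])
        print(t,round(d['conf'],2),np.round(d['rect']),np.round(P).tolist())
snap('side','side0.png')
E
```

```text
pics
{'fx': 448.19983581686336, 'fy': 448.19983581686336, 'cx': 318.7216245577284, 'cy': 240.76805030750313, 'extrinsics': [[0.01, -1.0, -0.006, -44.901], [0.984, 0.009, 0.179, -541.755], [-0.179, -0.008, 0.984, -814.981], [0.0, 0.0, 0.0, 1.0]]}
{'t': 0.0, 'joint_pos': array([-1.39408311e+00,  8.79638432e-02,  1.37228790e+00,  6.99595505e-06,
        1.68359307e+00, -1.03097499e-01]), 'joint_vel': array([ 0.00104697, -0.0004266 , -0.00110009,  0.00224116, -0.00018404,
       -0.00031437]), 'effort': array([ 1.09894772e-03, -3.51875639e+01, -3.13266635e+01, -1.04917629e-04,
        1.07597548e-02, -6.73585944e-06]), 'tcp_pos': array([ 151.80533797, -528.10957946,  230.11722435]), 'eef_rot': array([ 9.90228516e-01,  1.39449695e-01, -3.79653392e-05, -1.12544356e-03]), 'force': array([0.02097479, 0.66287207, 0.24052668]), 'torque': array([0.02906627, 0.00054372, 0.04257156]), 'grasp_force': 0.0, 'opening': 85.59910699352388}
press 0.56 [283. 237.  50. 131.] [[690.0, 87.0], [696.0, -4.0], [430.0, -22.0], [425.0, 64.0]]
slip_thin 0.78 [416. 232.  87.  23.] [[557.0, -153.0], [595.0, -156.0]
[... 800 characters left out ...]
133.] [[688.0, 91.0], [697.0, -2.0], [431.0, -26.0], [424.0, 62.0]]
cradle_thick 0.68 [417. 232.  82.  23.] [[555.0, -151.0], [597.0, -154.0], [586.0, -319.0], [545.0, -314.0]]
cradle_thick 0.66 [426. 277.  82.  41.] [[449.0, -167.0], [515.0, -171.0], [508.0, -333.0], [442.0, -327.0]]
mug 0.8 [449. 162.  57.  62.] [[730.0, -231.0], [788.0, -342.0], [696.0, -381.0], [640.0, -272.0]]
tape_roll 0.86 [382. 168.  29.  24.] [[730.0, -141.0], [731.0, -191.0], [675.0, -190.0], [674.0, -141.0]]
tape_roll 0.53 [415. 328.  85.  37.] [[406.0, -144.0], [418.0, -301.0], [355.0, -302.0], [343.0, -147.0]]
glue_bottle 0.61 [164. 330.  58.  36.] [[341.0, 310.0], [402.0, 312.0], [398.0, 205.0], [337.0, 204.0]]
```

View pics/top0.png

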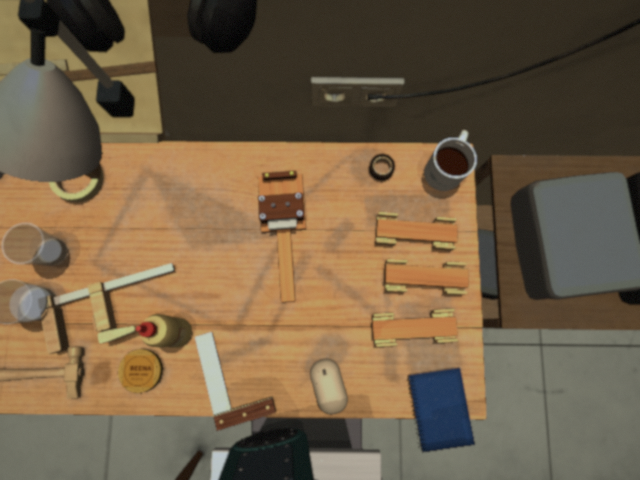

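View pics/side0.png

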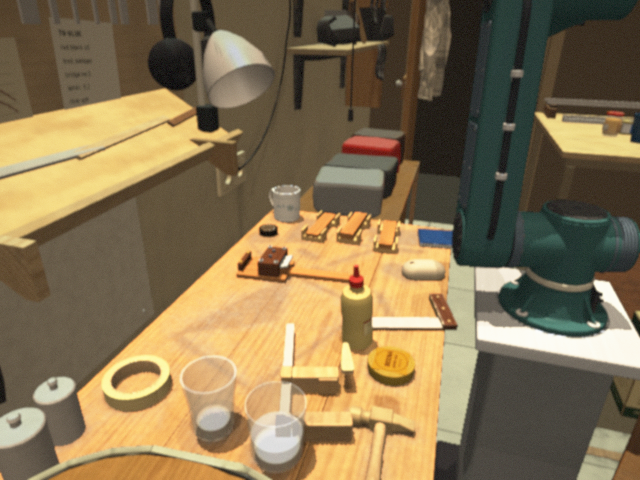

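```bash
python3 - <<'E'
from h import *
s=get_obs();c=cams.camera_info('wrist');E=np.array(c['extrinsics'])
T=R.from_quat(s['eef_rot']).as_matrix()
o=-E[:3,:3].T@E[:3,3]
print(c['fx'],c['cx'],c['cy'],[k for k in c]); print('cam in tool',T.T@(o-s['tcp_pos'])); print('cam axes in tool (cols)\n',np.round(T.T@E[:3,:3].T,3)); print(np.round(T,3))
for n,u,v in [('tongue end',288,301),('stop top',280,175),('tongue start',286,234)]: print(n,back('top',u,v,12))
E
```

```text
347.3163567876377 323.6051718518045 236.02236841217487 ['fx', 'fy', 'cx', 'cy', 'extrinsics']
cam in tool [ 8.04779570e+01  7.81877038e-02 -1.44312533e+02]
cam axes in tool (cols)
 [[-0.001  0.951  0.309]
 [ 1.     0.001 -0.   ]
 [-0.     0.309 -0.951]]
[[ 0.961  0.276  0.   ]
 [ 0.276 -0.961 -0.   ]
 [-0.     0.    -1.   ]]
tongue end [428.11032717  19.79179845  12.        ]
stop top [686.3278908   42.19621503  12.        ]
tongue start [562.14565105  26.86877684  12.        ]
```

```bash
python3 -m inch '[{"wz":-9.25},{"wz":-9.25},{"wz":-9.25},{"wz":-9.25},{"wz":-9.25},{"wz":-9.25},{"wz":-9.25},{"wz":-9.25}]' 1
python3 -m inch '[{"tx":0.72,"ty":0.82,"tz":0.25},{"tx":0.72,"ty":0.82,"tz":0.25},{"tx":0.72,"ty":0.82,"tz":0.25},{"tx":0.72,"ty":0.82,"tz":0.25},{"tx":0.72,"ty":0.82,"tz":0.25},{"tx":0.72,"ty":0.82,"tz":0.25},{"tx":0.72,"ty":0.82,"tz":0.25},{"tx":0.72,"ty":0.82,"tz":0.25},{}]'
python3 - <<'E'
from h import *
s=get_obs();print(s['t'],s['tcp_pos'],s['eef_rot'],s['force'])
c=cams.camera_info('wrist');snap('wrist','w1.png')
for t in ['slip_thin','slip_mid','slip_thick','cradle_thin','cradle_mid','cradle_thick']:
    for d in finder.cut_out('wrist',t)[:3]:
        ys,xs=np.nonzero(d['pixels'])
        P=np.array([back('wrist',u,v,28,c)[:2] for u,v in cv2.boxPoints(cv2.minAreaRect(np.c_[xs,ys].astype(np.float32)))])
        print(t,round(d['conf'],2),np.round(d['rect']),np.round(P,1).tolist(),len(xs))
E
```

```text
0.6 [ 151.90010613 -528.64017265  231.380807  ] [9.90230119e-01 1.39442823e-01 2.71732243e-06 1.01816674e-04] [0.10251466 0.06723416 0.12005743]validation failed for argument at $[0]...
validation failed for argument at $[0]...
```

View pics/w1.png

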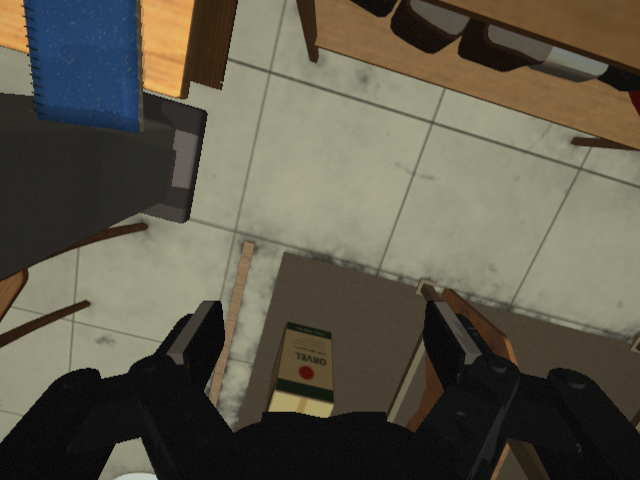

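The picture shows floor only, because the moves were refused: rows need all six keys.

```bash
python3 -m inch '[{"tx":0,"ty":0,"tz":0,"wx":0,"wy":0,"wz":-9.25},{"tx":0,"ty":0,"tz":0,"wx":0,"wy":0,"wz":-9.25},{"tx":0,"ty":0,"tz":0,"wx":0,"wy":0,"wz":-9.25},{"tx":0,"ty":0,"tz":0,"wx":0,"wy":0,"wz":-9.25},{"tx":0,"ty":0,"tz":0,"wx":0,"wy":0,"wz":-9.25},{"tx":0,"ty":0,"tz":0,"wx":0,"wy":0,"wz":-9.25},{"tx":0,"ty":0,"tz":0,"wx":0,"wy":0,"wz":-9.25},{"tx":0,"ty":0,"tz":0,"wx":0,"wy":0,"wz":-9.25}]' 1
python3 -m inch '[{"tx":0.72,"ty":0.82,"tz":0.25,"wx":0,"wy":0,"wz":0},{"tx":0.72,"ty":0.82,"tz":0.25,"wx":0,"wy":0,"wz":0},{"tx":0.72,"ty":0.82,"tz":0.25,"wx":0,"wy":0,"wz":0},{"tx":0.72,"ty":0.82,"tz":0.25,"wx":0,"wy":0,"wz":0},{"tx":0.72,"ty":0.82,"tz":0.25,"wx":0,"wy":0,"wz":0},{"tx":0.72,"ty":0.82,"tz":0.25,"wx":0,"wy":0,"wz":0},{"tx":0.72,"ty":0.82,"tz":0.25,"wx":0,"wy":0,"wz":0},{"tx":0.72,"ty":0.82,"tz":0.25,"wx":0,"wy":0,"wz":0},{"tx":0,"ty":0,"tz":0,"wx":0,"wy":0,"wz":0}]'
cat > look.py <<'E'
from h import *
import sys
s=get_obs();print(s['t'],s['tcp_pos'],s['eef_rot'],s['force'])
c=cams.camera_info('wrist');snap('wrist',sys.argv[1])
for t in sys.argv[3:]:
    for d in finder.cut_out('wrist',t)[:3]:
        ys,xs=np.nonzero(d['pixels'])
        q=cv2.minAreaRect(np.c_[xs,ys].astype(np.float32))
        P=np.array([back('wrist',u,v,float(sys.argv[2]),c)[:2] for u,v in cv2.boxPoints(q)])
        print(t,round(d['conf'],2),np.round(d['rect']),np.round(P,1).tolist(),'c',np.round(P.mean(0),1),'sides',np.linalg.norm(P[1]-P[0]).round(1),np.linalg.norm(P[2]-P[1]).round(1))
E
python3 look.py w2.png 28 slip_thin slip_mid slip_thick cradle_thin cradle_mid cradle_thick
```

```text
t: 1.95
tcp_pos: [151.9, -528.6, 231.3]
eef_rot: [0.705, 0.709, -0.0, 0.0]
force: [-0.2, 0.2, -1.0]
opening: 85.5
grasp_force: 0.0
t: 3.08
tcp_pos: [481.2, -237.3, 129.8]
eef_rot: [0.705, 0.709, 0.0, -0.001]
force: [0.6, -1.1, 0.2]
opening: 85.3
grasp_force: 0.0
3.075 [ 481.2025207  -237.2866302   129.81540805] [ 7.04873848e-01  7.09331373e-01  1.53276523e-04 -1.35555661e-03] [ 0.58386807 -1.06277243  0.20804826]
slip_thin 0.62 [448. 220.  84. 207.] [[541.6, -309.5], [557.0, -150.2], [593.9, -156.5], [586.3, -318.8]] c [ 569.7 -233.8] sides 160.1 37.5
slip_mid 0.86 [183. 206.  94. 217.] [[358.3, -145.3], [397.7, -139.1], [409.4, -300.9], [361.5, -310.1]] c [ 381.7 -223.9] sides 39.9 162.2
slip_mid 0.24 [448. 219. 133. 206.] [[528.4, -307.3], [540.4, -147.0], [610.9, -156.3], [614.1, -321.1]] c [ 573.5 -232.9] sides 160.7 71.2
slip_thick 0.82 [324. 244.  61. 206.] [[454.9, -332.0], [467.1, -167.6], [503.2, -169.4], [498.6, -334.7]] c [ 480.9 -251. ] sides 164.9 36.1
cradle_thin 0.79 [450. 219. 132. 205.] [[526.7, -306.6], [541.4, -146.8], [610.7, -157.1], [610.6, -321.8]] c [ 572.4 -233.1] sides 160.5 70.0
cradle_thin 0.73 [184. 209. 132. 214.] [[344.1, -149.1], [414.3, -139.1], [426.4, -299.5], [341.1, -314.2]] c [ 381.5 -225.5] sides 70.9 160.8
cradle_mid 0.6 [186. 209. 128. 212.] [[344.1, -149.3], [413.5, -138.1], [429.4, -298.6], [345.0, -315.3]] c [ 383.  -225.3] sides 70.3 161.4
cradle_thick 0.67 [325. 243.  90. 202.] [[439.0, -328.2], [452.1, -168.8], [513.6, -171.3], [513.2, -331.9]] c [ 479.4 -250.1] sides 159.9 61.6
```

View pics/w2.png

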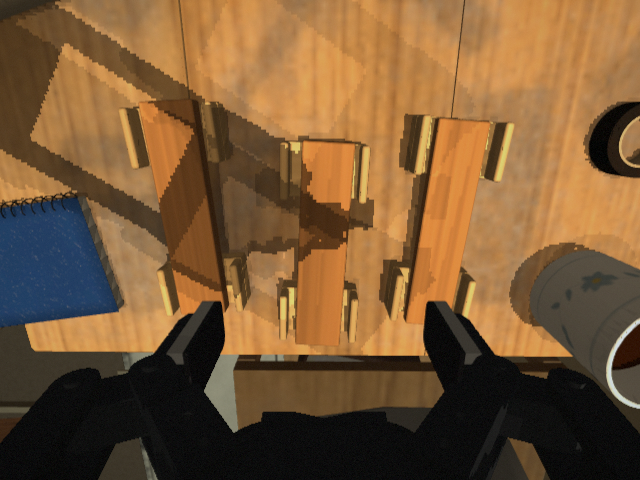

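The three slips show side by side: left (183,206), middle (324,244), right (448,220). The finder names them mid, thick and thin, and their apparent lengths agree. I need the press axis more exactly, so I'll enlarge the top picture.

```bash
python3 - <<'E'
import cv2
im=cv2.imread('pics/top0.png')[165:310,235:335]
cv2.imwrite('pics/c.png',cv2.resize(im,None,fx=4.1,fy=4.1,interpolation=cv2.INTER_CUBIC))
from h import *
c=cams.camera_info('wrist')
E
```

```text
(no output)
```

View pics/c.png

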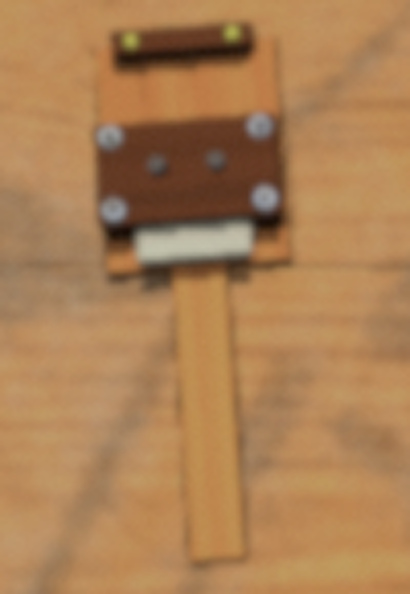

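```bash
cat > press.py <<'E'
from h import *
P=[back('top',235+u/4.1,165+v/4.1,12)[:2] for u,v in [(216.5,558),(199,268.5),(186.5,37)]]
X=np.array([-130,14,132.]);P=np.array(P)
a=np.polyfit(X,P,1); th=np.degrees(np.arctan2(a[0,1],a[0,0]))
if __name__=='__main__': print(P,np.linalg.norm(a[0]),th,a[1], (P-np.outer(X,a[0])-a[1]).round(1))
E
python3 press.py
```

```text
[[427.91643536  20.17076059]
 [569.33123104  32.01751344]
 [688.44302729  41.24138262]] 0.997183177296987 4.629752609457395 [556.59594074  30.71394338] [[ 0.5 -0.1]
 [-1.2  0.2]
 [ 0.6 -0.1]]
```

```bash
python3 -m inch '[{"tx":0.02,"ty":0.9,"tz":0,"wx":0,"wy":0,"wz":2.2},{"tx":0.02,"ty":0.9,"tz":0,"wx":0,"wy":0,"wz":2.2},{"tx":0,"ty":0,"tz":0.6,"wx":0,"wy":0,"wz":0},{"tx":0,"ty":0,"tz":0.8,"wx":0,"wy":0,"wz":0},{"tx":0,"ty":0,"tz":0.6,"wx":0,"wy":0,"wz":0},{"tx":0,"ty":0,"tz":0.3,"wx":0,"wy":0,"wz":0},{"tx":0,"ty":0,"tz":0.1,"wx":0,"wy":0,"wz":0},{"tx":0,"ty":0,"tz":0.08,"wx":0,"wy":0,"wz":0},{"tx":0,"ty":0,"tz":0,"wx":0,"wy":0,"wz":0}]' 0.4 40
python3 look.py w3.png 24 slip_thin mug
```

```text
t: 4.55
tcp_pos: [570.4, -240.6, 8.4]
eef_rot: [0.734, 0.68, 0.0, 0.001]
force: [0.3, -0.3, 0.9]
opening: 59.9
grasp_force: 0.0
4.55 [ 570.37274587 -240.55414768    8.42263107] [7.33565799e-01 6.79617701e-01 3.01132091e-04 9.52378678e-04] [ 0.32083043 -0.28813224  0.87480907]
mug 0.69 [576. 384. 127. 153.] [[651.8, -241.3], [703.7, -245.4], [721.1, -332.1], [659.8, -327.2]] c [ 684.1 -286.5] sides 52.1 88.4
```

View pics/w3.png

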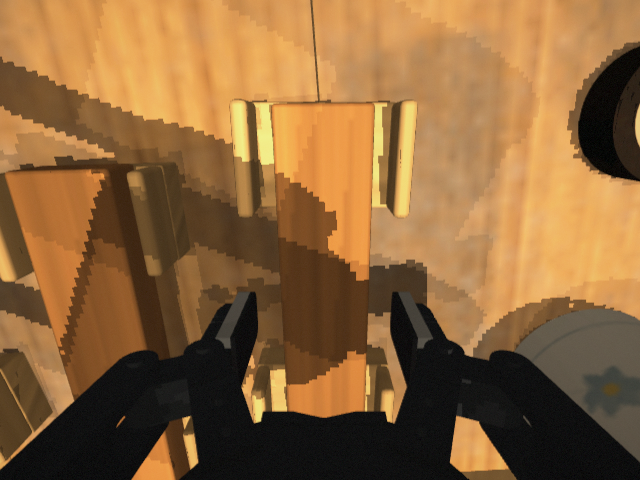

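Picture: the slip is centred between the open fingers (column ~322) and aligned with them. Its top is well below the cradle walls, so it is the thin one.

```bash
python3 -m inch '[{"tx":0.1,"ty":0,"tz":0.06,"wx":0,"wy":0,"wz":0},{"tx":0,"ty":0,"tz":0,"wx":0,"wy":0,"wz":0}]' 
python3 -m inch '[{"tx":0,"ty":0,"tz":0,"wx":0,"wy":0,"wz":0},{"tx":0,"ty":0,"tz":0,"wx":0,"wy":0,"wz":0},{"tx":0,"ty":0,"tz":0,"wx":0,"wy":0,"wz":0},{"tx":0,"ty":0,"tz":0,"wx":0,"wy":0,"wz":0}]' -1 50
```

```text
t: 4.95
tcp_pos: [569.9, -234.5, 4.0]
eef_rot: [0.733, 0.68, -0.0, -0.0]
force: [-0.2, -1.1, -0.1]
opening: 59.7
grasp_force: 0.0
t: 5.45
tcp_pos: [570.4, -235.3, 4.6]
eef_rot: [0.734, 0.68, 0.0, 0.0]
force: [0.6, 0.3, 1.4]
opening: 34.7
grasp_force: 50.1
```

```bash
python3 -m inch '[{"tx":0,"ty":0,"tz":-0.7,"wx":0,"wy":0,"wz":0},{"tx":0,"ty":0,"tz":-0.8,"wx":0,"wy":0,"wz":0},{"tx":0.9,"ty":-0.35,"tz":0,"wx":0,"wy":0,"wz":0},{"tx":1,"ty":-0.4,"tz":0,"wx":0,"wy":0,"wz":0},{"tx":1,"ty":-0.4,"tz":0,"wx":0,"wy":0,"wz":0},{"tx":1,"ty":-0.4,"tz":0,"wx":0,"wy":0,"wz":0},{"tx":0.8,"ty":-0.35,"tz":0,"wx":0,"wy":0,"wz":0},{"tx":0.36,"ty":-0.15,"tz":0,"wx":0,"wy":0,"wz":0}]' 
python3 -m inch '[{"tx":0,"ty":0,"tz":0,"wx":0,"wy":0,"wz":10.2},{"tx":0,"ty":0,"tz":0,"wx":0,"wy":0,"wz":10.2},{"tx":0,"ty":0,"tz":0,"wx":0,"wy":0,"wz":10.2},{"tx":0,"ty":0,"tz":0,"wx":0,"wy":0,"wz":10.2},{"tx":0,"ty":0,"tz":0,"wx":0,"wy":0,"wz":10.2},{"tx":0,"ty":0,"tz":0,"wx":0,"wy":0,"wz":10.2},{"tx":0,"ty":0,"tz":0,"wx":0,"wy":0,"wz":10.2},{"tx":0,"ty":0,"tz":0,"wx":0,"wy":0,"wz":9.6},{"tx":0,"ty":0,"tz":0,"wx":0,"wy":0,"wz":0}]'
python3 - <<'E'
from h import *
import press
s=get_obs();c=cams.camera_info('wrist');im=snap('wrist')
o=press.a[1];x=np.array([np.cos(np.radians(press.th)),np.sin(np.radians(press.th))]);y=np.array([-x[1],x[0]])
q=s['eef_rot'];psi=2*np.degrees(np.arctan2(q[1],q[0]));d=s['tcp_pos'][:2]-o
print('press x,y of tcp',d@x,d@y,'psi err',psi-press.th,s['tcp_pos'],s['t'])
for X,Y,Z in [(-130,-14,12),(-130,14,12),(14,-46,12),(14,46,12),(14,14,12),(14,-14,12),(132,46,12),(132,-46,12),(-50,14,12),(-50,-14,12)]:
    p=np.r_[o+X*x+Y*y,Z];u=proj('wrist',p,c);cv2.circle(im,tuple(int(v) for v in u.round()),3,(0,255,0),-1)
cv2.imwrite('pics/w4.png',im[:,:,::-1])
E
```

```text
t: 6.45
tcp_pos: [485.9, 26.7, 78.8]
eef_rot: [0.733, 0.68, -0.0, -0.0]
force: [0.7, -1.4, -0.8]
opening: 35.3
grasp_force: 50.1
t: 7.58
tcp_pos: [487.3, 24.2, 79.0]
eef_rot: [0.999, 0.041, -0.0, 0.0]
force: [-0.1, -1.1, -2.0]
opening: 34.7
grasp_force: 50.2
press x,y of tcp -69.55705680164289 -0.8635356470030205 psi err 0.06407742807710726 [487.33554337  24.23882167  79.01979836] 7.575
```

View pics/w4.png

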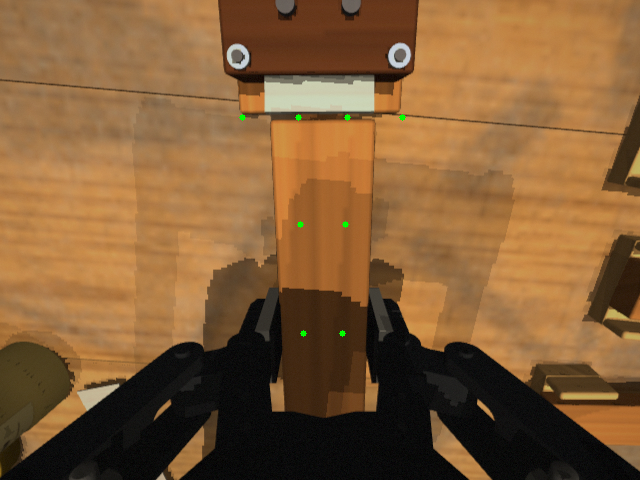

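Picture: the slip is held straight. The front corners of the wide bed show at (240,112) and (402,112), about 5 px beyond my prediction, so the press lies about 3.5 mm farther in +x. Lateral fit is good; lowering.

```bash
python3 -m inch '[{"tx":0,"ty":0,"tz":0.5,"wx":0,"wy":0,"wz":0},{"tx":0,"ty":0,"tz":0.6,"wx":0,"wy":0,"wz":0},{"tx":0,"ty":0,"tz":0.3,"wx":0,"wy":0,"wz":0},{"tx":0,"ty":0,"tz":0.1,"wx":0,"wy":0,"wz":0},{"tx":0,"ty":0,"tz":0,"wx":0,"wy":0,"wz":0},{"tx":0,"ty":0,"tz":0,"wx":0,"wy":0,"wz":0}]' 
python3 - <<'E'
from h import *
s=get_obs();print(s['tcp_pos'],s['force'])
E
```

```text
t: 8.38
tcp_pos: [488.2, 24.8, 5.5]
eef_rot: [0.999, 0.041, 0.001, 0.0]
force: [0.7, -0.2, -0.4]
opening: 34.8
grasp_force: 50.1
[488.23588555  24.83278872   5.46641961] [ 0.70203122 -0.17112359 -0.36353562]
```

```bash
python3 -m inch '[{"tx":0,"ty":0,"tz":0.05,"wx":0,"wy":0,"wz":0},{"tx":0.2,"ty":0,"tz":0,"wx":0,"wy":0,"wz":0},{"tx":0.2,"ty":0,"tz":0,"wx":0,"wy":0,"wz":0},{"tx":0.2,"ty":0,"tz":0,"wx":0,"wy":0,"wz":0}]' 
python3 -m inch '[{"tx":0.1,"ty":0,"tz":0,"wx":0,"wy":0,"wz":0},{"tx":0.1,"ty":0,"tz":0,"wx":0,"wy":0,"wz":0}]'
python3 -m inch '[{"tx":0.15,"ty":0,"tz":0,"wx":0,"wy":0,"wz":0},{"tx":0.15,"ty":0,"tz":0,"wx":0,"wy":0,"wz":0}]'
python3 -m inch '[{"tx":0.15,"ty":0,"tz":0,"wx":0,"wy":0,"wz":0},{"tx":0.15,"ty":0,"tz":0,"wx":0,"wy":0,"wz":0}]'
python3 look.py w5.png 22 slip_thin
```

```text
t: 8.88
tcp_pos: [517.5, 27.3, 2.5]
eef_rot: [0.999, 0.04, -0.0, 0.0]
force: [-4.7, 0.7, 5.7]
opening: 34.7
grasp_force: 50.9
t: 9.12
tcp_pos: [527.2, 28.1, 2.6]
eef_rot: [0.999, 0.041, -0.001, 0.0]
force: [-5.4, 0.1, 7.1]
opening: 34.9
grasp_force: 51.1
t: 9.38
tcp_pos: [542.2, 29.3, 2.5]
eef_rot: [0.999, 0.04, -0.0, 0.0]
force: [-4.5, -0.5, 6.9]
opening: 35.0
grasp_force: 51.0
t: 9.62
tcp_pos: [557.2, 30.5, 2.6]
eef_rot: [0.999, 0.041, -0.0, 0.0]
force: [-5.0, -0.8, 6.8]
opening: 35.0
grasp_force: 51.0
9.625 [557.21034842  30.53590401   2.56119562] [ 9.99179420e-01  4.05003381e-02 -4.33256953e-04  1.45419461e-04] [-5.01052556 -0.78164987  6.79818008]
slip_thin 0.6 [325. 365.  86. 103.] [[561.8, 48.5], [564.5, 13.9], [512.1, 7.7], [509.0, 46.3]] c [536.8  29.1] sides 34.7 52.8
```

View pics/w5.png

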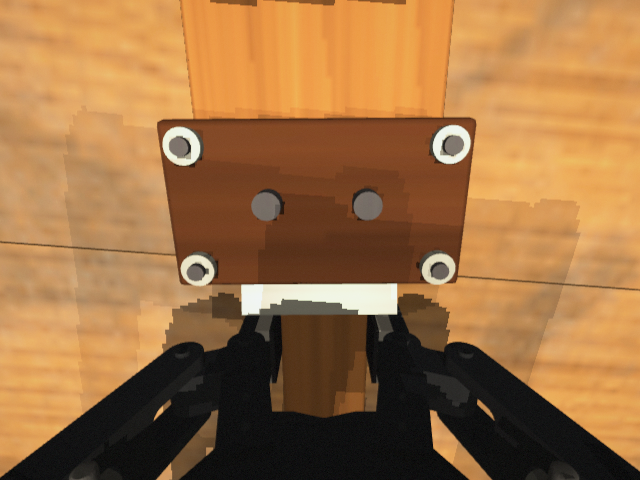

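The slip is under the bar; pads show at (270,340) and (378,340), bar front at row 314. The drag may only be from pressing on the bed, so I'll ease up a little and move again.

```bash
python3 -m inch '[{"tx":0,"ty":0,"tz":-0.012,"wx":0,"wy":0,"wz":0},{"tx":-0.1,"ty":0,"tz":0,"wx":0,"wy":0,"wz":0},{"tx":-0.1,"ty":0,"tz":0,"wx":0,"wy":0,"wz":0}]' 
python3 -m inch '[{"tx":0.08,"ty":0,"tz":0,"wx":0,"wy":0,"wz":0},{"tx":0.08,"ty":0,"tz":0,"wx":0,"wy":0,"wz":0}]'
python3 -m inch '[{"tx":0,"ty":0,"tz":-0.016,"wx":0,"wy":0,"wz":0},{"tx":-0.1,"ty":0,"tz":0,"wx":0,"wy":0,"wz":0},{"tx":-0.1,"ty":0,"tz":0,"wx":0,"wy":0,"wz":0}]' 
python3 -m inch '[{"tx":0.08,"ty":0,"tz":0,"wx":0,"wy":0,"wz":0},{"tx":0.08,"ty":0,"tz":0,"wx":0,"wy":0,"wz":0}]'
```

```text
t: 10.1
tcp_pos: [547.1, 29.7, 2.6]
eef_rot: [0.999, 0.04, 0.001, 0.0]
force: [1.4, 0.6, 2.0]
opening: 34.9
grasp_force: 50.4
t: 10.35
tcp_pos: [552.8, 30.3, 2.5]
eef_rot: [0.999, 0.04, -0.002, 0.0]
force: [-4.8, -0.3, 7.0]
opening: 34.4
grasp_force: 51.0
t: 10.72
tcp_pos: [544.0, 29.6, 2.6]
eef_rot: [0.999, 0.04, -0.001, -0.0]
force: [0.6, 0.2, -0.7]
opening: 34.8
grasp_force: 50.1
t: 10.98
tcp_pos: [553.2, 30.3, 3.1]
eef_rot: [0.999, 0.04, 0.0, 0.0]
force: [0.1, -0.3, -1.5]
opening: 34.9
grasp_force: 50.1
```

Without bed contact there is no drag, so the thin slip lies loose. Returning it to its cradle.

```bash
python3 -m inch '[{"tx":-0.6,"ty":0,"tz":0,"wx":0,"wy":0,"wz":0},{"tx":-0.6,"ty":0,"tz":0,"wx":0,"wy":0,"wz":0},{"tx":-0.4,"ty":0,"tz":-0.1,"wx":0,"wy":0,"wz":0},{"tx":0,"ty":0,"tz":-0.7,"wx":0,"wy":0,"wz":0},{"tx":0,"ty":0,"tz":-0.7,"wx":0,"wy":0,"wz":-4},{"tx":0,"ty":0,"tz":0,"wx":0,"wy":0,"wz":-10.2},{"tx":0,"ty":0,"tz":0,"wx":0,"wy":0,"wz":-10.2},{"tx":0,"ty":0,"tz":0,"wx":0,"wy":0,"wz":-10.2},{"tx":0,"ty":0,"tz":0,"wx":0,"wy":0,"wz":-10.2},{"tx":0,"ty":0,"tz":0,"wx":0,"wy":0,"wz":-10.2},{"tx":0,"ty":0,"tz":0,"wx":0,"wy":0,"wz":-10.2},{"tx":0,"ty":0,"tz":0,"wx":0,"wy":0,"wz":-10.2}]' 
python3 -m inch '[{"tx":-0.9,"ty":0.4,"tz":0,"wx":0,"wy":0,"wz":-5.6},{"tx":-1,"ty":0.45,"tz":0,"wx":0,"wy":0,"wz":0},{"tx":-1,"ty":0.45,"tz":0,"wx":0,"wy":0,"wz":0},{"tx":-1,"ty":0.45,"tz":0,"wx":0,"wy":0,"wz":0},{"tx":-0.8,"ty":0.4,"tz":0,"wx":0,"wy":0,"wz":0},{"tx":-0.3,"ty":0.15,"tz":0,"wx":0,"wy":0,"wz":0},{"tx":0,"ty":0,"tz":0,"wx":0,"wy":0,"wz":0},{"tx":0,"ty":0,"tz":0,"wx":0,"wy":0,"wz":0}]'
```

```text
t: 12.48
tcp_pos: [473.6, 23.8, 78.2]
eef_rot: [0.764, 0.645, 0.0, 0.0]
force: [0.3, 0.1, -0.9]
opening: 35.0
grasp_force: 50.1
t: 13.48
tcp_pos: [563.9, -234.1, 77.9]
eef_rot: [0.733, 0.68, 0.0, -0.001]
force: [0.4, 0.8, -1.5]
opening: 35.0
grasp_force: 50.2
```

```bash
python3 -m inch '[{"tx":-0.02,"ty":0.13,"tz":0.3,"wx":0,"wy":0,"wz":0},{"tx":0,"ty":0,"tz":0.5,"wx":0,"wy":0,"wz":0},{"tx":0,"ty":0,"tz":0.4,"wx":0,"wy":0,"wz":0},{"tx":0,"ty":0,"tz":0.15,"wx":0,"wy":0,"wz":0},{"tx":0,"ty":0,"tz":0.1,"wx":0,"wy":0,"wz":0},{"tx":0,"ty":0,"tz":0,"wx":0,"wy":0,"wz":0}]'
```

```text
t: 14.22
tcp_pos: [570.9, -237.2, 6.0]
eef_rot: [0.734, 0.68, 0.0, 0.0]
force: [-1.0, -0.5, -1.8]
opening: 34.8
grasp_force: 50.2
```

```bash
python3 -m inch '[{"tx":0,"ty":0,"tz":0,"wx":0,"wy":0,"wz":0},{"tx":0,"ty":0,"tz":0,"wx":0,"wy":0,"wz":0},{"tx":0,"ty":0,"tz":0,"wx":0,"wy":0,"wz":0},{"tx":0,"ty":0,"tz":-0.6,"wx":0,"wy":0,"wz":0},{"tx":0,"ty":0,"tz":-0.8,"wx":0,"wy":0,"wz":0},{"tx":0,"ty":-0.9,"tz":-0.4,"wx":0,"wy":0,"wz":0},{"tx":0,"ty":-1,"tz":0,"wx":0,"wy":0,"wz":0},{"tx":0,"ty":-1,"tz":0,"wx":0,"wy":0,"wz":0},{"tx":0,"ty":-0.9,"tz":0,"wx":0,"wy":0,"wz":-7.6},{"tx":0,"ty":0,"tz":0,"wx":0,"wy":0,"wz":0},{"tx":0,"ty":0,"tz":0,"wx":0,"wy":0,"wz":0}]' 0.4
python3 look.py w6.png 28 slip_mid slip_thin
python3 - <<'E'
from h import *
s=get_obs();c=cams.camera_info('wrist')
print(s['tcp_pos'],proj('wrist',np.array([381,-225,28.]),c))
E
```

```text
t: 15.6
tcp_pos: [381.9, -223.1, 96.4]
eef_rot: [0.687, 0.726, 0.0, 0.001]
force: [0.3, -0.4, 0.8]
opening: 59.9
grasp_force: 0.0
15.6 [ 381.92994082 -223.06629318   96.42825533] [6.87272924e-01 7.26398374e-01 2.50011122e-04 1.12561097e-03] [ 0.33129122 -0.41523589  0.82155203]
slip_mid 0.91 [320. 239.  64. 234.] [[358.7, -144.3], [394.1, -142.3], [406.7, -302.5], [362.5, -304.9]] c [ 380.5 -223.5] sides 35.5 160.7
slip_thin 0.9 [589. 270. 102. 217.] [[538.5, -306.2], [551.7, -151.5], [590.5, -162.6], [586.0, -323.7]] c [ 566.7 -236. ] sides 155.3 40.3
[ 382.3180764  -222.98878868   96.0492338 ] [319.61114251 253.81692447]
```

View pics/w6.png

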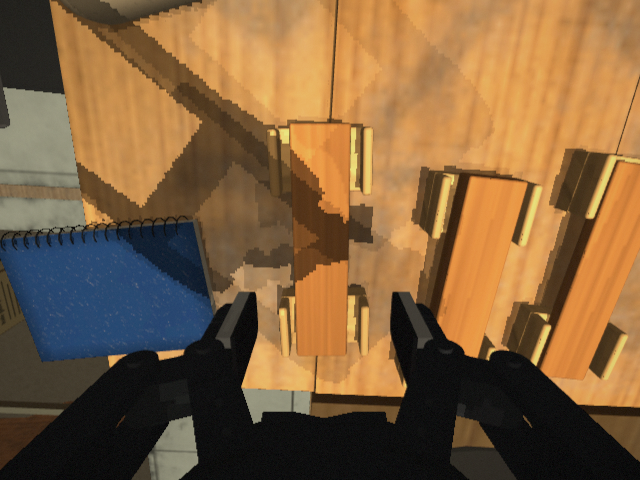

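Picture: the mid slip (321,240) is centred and aligned between the fingers, and the thin slip is back in its cradle at right. Now grasping the mid slip.

```bash
python3 -m inch '[{"tx":-0.02,"ty":-0.02,"tz":0.4,"wx":0,"wy":0,"wz":0},{"tx":0,"ty":0,"tz":0.6,"wx":0,"wy":0,"wz":0},{"tx":0,"ty":0,"tz":0.5,"wx":0,"wy":0,"wz":0},{"tx":0,"ty":0,"tz":0.25,"wx":0,"wy":0,"wz":0},{"tx":0,"ty":0,"tz":0.08,"wx":0,"wy":0,"wz":0},{"tx":0,"ty":0,"tz":0,"wx":0,"wy":0,"wz":0}]' 
python3 -m inch '[{"tx":0,"ty":0,"tz":0,"wx":0,"wy":0,"wz":0},{"tx":0,"ty":0,"tz":0,"wx":0,"wy":0,"wz":0},{"tx":0,"ty":0,"tz":0,"wx":0,"wy":0,"wz":0},{"tx":0,"ty":0,"tz":0,"wx":0,"wy":0,"wz":0}]' -1 50
```

```text
t: 16.5
tcp_pos: [380.9, -224.1, 4.7]
eef_rot: [0.687, 0.727, 0.0, 0.0]
force: [0.2, -0.6, 0.4]
opening: 59.6
grasp_force: 0.0
t: 17.0
tcp_pos: [381.2, -224.4, 5.5]
eef_rot: [0.687, 0.727, 0.0, 0.001]
force: [1.1, 0.9, 5.3]
opening: 35.0
grasp_force: 51.1
```

```bash
python3 -m inch '[{"tx":0,"ty":0,"tz":-0.7,"wx":0,"wy":0,"wz":0},{"tx":0,"ty":0,"tz":-0.8,"wx":0,"wy":0,"wz":0},{"tx":0.9,"ty":0.45,"tz":0,"wx":0,"wy":0,"wz":0},{"tx":1,"ty":0.5,"tz":0,"wx":0,"wy":0,"wz":0},{"tx":1,"ty":0.5,"tz":0,"wx":0,"wy":0,"wz":0},{"tx":1,"ty":0.5,"tz":0,"wx":0,"wy":0,"wz":0},{"tx":0.96,"ty":0.45,"tz":0,"wx":0,"wy":0,"wz":10}]' 
python3 -m inch '[{"tx":0,"ty":0,"tz":0,"wx":0,"wy":0,"wz":10.2},{"tx":0,"ty":0,"tz":0,"wx":0,"wy":0,"wz":10.2},{"tx":0,"ty":0,"tz":0,"wx":0,"wy":0,"wz":10.2},{"tx":0,"ty":0,"tz":0,"wx":0,"wy":0,"wz":10.2},{"tx":0,"ty":0,"tz":0,"wx":0,"wy":0,"wz":10.2},{"tx":0,"ty":0,"tz":0,"wx":0,"wy":0,"wz":10.2},{"tx":0,"ty":0,"tz":0,"wx":0,"wy":0,"wz":10.2},{"tx":0,"ty":0,"tz":0,"wx":0,"wy":0,"wz":7.2},{"tx":0,"ty":0,"tz":0,"wx":0,"wy":0,"wz":0},{"tx":0,"ty":0,"tz":0,"wx":0,"wy":0,"wz":0}]'
```

```text
t: 17.88
tcp_pos: [485.8, 26.1, 78.6]
eef_rot: [0.747, 0.664, -0.0, -0.0]
force: [0.5, -0.4, -0.5]
opening: 34.8
grasp_force: 50.4
t: 19.12
tcp_pos: [485.6, 24.3, 78.8]
eef_rot: [0.999, 0.044, -0.0, -0.0]
force: [1.1, 0.6, -0.1]
opening: 35.2
grasp_force: 50.4
```

```bash
python3 -m inch '[{"tx":0,"ty":-0.01,"tz":0.5,"wx":0,"wy":0,"wz":0.4},{"tx":0,"ty":0,"tz":0.6,"wx":0,"wy":0,"wz":0},{"tx":0,"ty":0,"tz":0.3,"wx":0,"wy":0,"wz":0},{"tx":0,"ty":0,"tz":0.1,"wx":0,"wy":0,"wz":0},{"tx":0,"ty":0,"tz":0,"wx":0,"wy":0,"wz":0},{"tx":0,"ty":0,"tz":0,"wx":0,"wy":0,"wz":0}]' 
python3 -m inch '[{"tx":0.1,"ty":0,"tz":0,"wx":0,"wy":0,"wz":0},{"tx":0.1,"ty":0,"tz":0,"wx":0,"wy":0,"wz":0},{"tx":0.1,"ty":0,"tz":0,"wx":0,"wy":0,"wz":0},{"tx":0.1,"ty":0,"tz":0,"wx":0,"wy":0,"wz":0}]'
python3 -m inch '[{"tx":0.1,"ty":0,"tz":0,"wx":0,"wy":0,"wz":0},{"tx":0.1,"ty":0,"tz":0,"wx":0,"wy":0,"wz":0}]'
```

```text
t: 19.88
tcp_pos: [486.9, 24.7, 5.2]
eef_rot: [0.999, 0.039, 0.001, 0.0]
force: [0.2, 0.3, 0.1]
opening: 35.2
grasp_force: 50.3
t: 20.38
tcp_pos: [506.3, 26.4, 4.2]
eef_rot: [0.999, 0.039, 0.0, 0.0]
force: [-0.3, 0.1, -0.9]
opening: 34.9
grasp_force: 50.3
t: 20.62
tcp_pos: [515.1, 27.1, 3.7]
eef_rot: [0.999, 0.039, -0.001, 0.0]
force: [-5.0, -0.6, -0.6]
opening: 35.1
grasp_force: 50.3
```

```bash
python3 -m inch '[{"tx":0.08,"ty":0,"tz":0.01,"wx":0,"wy":0,"wz":0},{"tx":0.08,"ty":0,"tz":0,"wx":0,"wy":0,"wz":0}]' 
python3 -m inch '[{"tx":0.1,"ty":0,"tz":0,"wx":0,"wy":0,"wz":0},{"tx":0.1,"ty":0,"tz":0,"wx":0,"wy":0,"wz":0}]'
```

```text
t: 20.88
tcp_pos: [521.2, 27.6, 3.5]
eef_rot: [0.999, 0.039, -0.003, 0.0]
force: [-7.5, -0.4, 4.3]
opening: 34.9
grasp_force: 50.9
t: 21.12
tcp_pos: [531.4, 28.4, 3.5]
eef_rot: [0.999, 0.039, -0.003, 0.0]
force: [-7.6, 0.2, 3.8]
opening: 34.8
grasp_force: 51.0
```

```bash
python3 -m inch '[{"tx":0.12,"ty":0,"tz":0,"wx":0,"wy":0,"wz":0},{"tx":0.12,"ty":0,"tz":0,"wx":0,"wy":0,"wz":0},{"tx":0.12,"ty":0,"tz":0,"wx":0,"wy":0,"wz":0},{"tx":0.12,"ty":0,"tz":0,"wx":0,"wy":0,"wz":0}]' 
python3 -m inch '[{"tx":0,"ty":0,"tz":-0.03,"wx":0,"wy":0,"wz":0},{"tx":-0.08,"ty":0,"tz":0,"wx":0,"wy":0,"wz":0},{"tx":-0.02,"ty":0,"tz":0,"wx":0,"wy":0,"wz":0}]'
python3 -m inch '[{"tx":0.1,"ty":0,"tz":0,"wx":0,"wy":0,"wz":0},{"tx":0,"ty":0,"tz":0,"wx":0,"wy":0,"wz":0}]'
```

```text
t: 21.62
tcp_pos: [555.4, 30.3, 3.5]
eef_rot: [0.999, 0.039, -0.003, 0.0]
force: [-7.6, -0.9, 5.3]
opening: 35.0
grasp_force: 51.0
t: 22.0
tcp_pos: [553.0, 30.1, 5.1]
eef_rot: [0.999, 0.039, 0.001, -0.0]
force: [2.9, 0.0, -3.4]
opening: 35.3
grasp_force: 50.2
t: 22.25
tcp_pos: [557.0, 30.4, 4.6]
eef_rot: [0.999, 0.039, -0.001, -0.0]
force: [-2.0, -0.6, -4.4]
opening: 35.4
grasp_force: 50.2
```

Held above the bed it shows drag and about 4 N of downward load. I'll let go, slide the fingers back beside it and take the tail. The push home will confirm it.

```bash
python3 -m inch '[{"tx":0,"ty":0,"tz":0.02,"wx":0,"wy":0,"wz":0},{"tx":0,"ty":0,"tz":0,"wx":0,"wy":0,"wz":0},{"tx":0,"ty":0,"tz":0,"wx":0,"wy":0,"wz":0},{"tx":-0.5,"ty":0,"tz":0,"wx":0,"wy":0,"wz":0},{"tx":-0.5,"ty":0,"tz":0,"wx":0,"wy":0,"wz":0},{"tx":-0.24,"ty":0,"tz":0,"wx":0,"wy":0,"wz":0},{"tx":0,"ty":0,"tz":0,"wx":0,"wy":0,"wz":0}]' 0.2
python3 -m inch '[{"tx":0,"ty":0,"tz":0,"wx":0,"wy":0,"wz":0},{"tx":0,"ty":0,"tz":0,"wx":0,"wy":0,"wz":0},{"tx":0,"ty":0,"tz":0,"wx":0,"wy":0,"wz":0},{"tx":0,"ty":0,"tz":0,"wx":0,"wy":0,"wz":0}]' -1 50
python3 -m inch '[{"tx":0.1,"ty":0,"tz":0,"wx":0,"wy":0,"wz":0},{"tx":0.1,"ty":0,"tz":0,"wx":0,"wy":0,"wz":0}]'
```

```text
t: 23.12
tcp_pos: [495.8, 25.5, 4.6]
eef_rot: [0.999, 0.039, 0.001, 0.0]
force: [-0.0, 0.1, -0.3]
opening: 51.3
grasp_force: 0.0
t: 23.62
tcp_pos: [497.1, 25.5, 5.0]
eef_rot: [0.999, 0.039, 0.001, 0.0]
force: [1.1, -0.0, 4.4]
opening: 35.1
grasp_force: 51.4
t: 23.88
tcp_pos: [500.7, 25.9, 4.9]
eef_rot: [0.999, 0.039, -0.006, 0.0]
force: [-17.4, -1.8, 20.9]
opening: 34.8
grasp_force: 53.3
```

```bash
python3 -m inch '[{"tx":0,"ty":0,"tz":-0.02,"wx":0,"wy":0,"wz":0},{"tx":0,"ty":0,"tz":0,"wx":0,"wy":0,"wz":0}]'
python3 -m inch '[{"tx":0.1,"ty":0,"tz":0,"wx":0,"wy":0,"wz":0},{"tx":0,"ty":0,"tz":0,"wx":0,"wy":0,"wz":0}]'
```

```text
t: 24.12
tcp_pos: [502.3, 26.0, 4.9]
eef_rot: [0.999, 0.039, -0.004, 0.0]
force: [-9.9, -1.5, 11.0]
opening: 35.0
grasp_force: 52.1
t: 24.38
tcp_pos: [507.3, 26.5, 4.9]
eef_rot: [0.999, 0.039, -0.004, 0.0]
force: [-10.3, -1.6, 10.9]
opening: 34.8
grasp_force: 52.2
```

```bash
python3 -m inch '[{"tx":0,"ty":0,"tz":-0.02,"wx":0,"wy":0,"wz":0},{"tx":0,"ty":0,"tz":0,"wx":0,"wy":0,"wz":0}]'
python3 -m inch '[{"tx":0.1,"ty":0,"tz":0,"wx":0,"wy":0,"wz":0},{"tx":0,"ty":0,"tz":0,"wx":0,"wy":0,"wz":0}]'
```

```text
t: 24.62
tcp_pos: [507.5, 26.5, 5.0]
eef_rot: [0.999, 0.039, -0.004, 0.0]
force: [-7.3, -0.8, 4.7]
opening: 35.1
grasp_force: 51.5
t: 24.88
tcp_pos: [512.9, 27.0, 5.0]
eef_rot: [0.999, 0.039, -0.004, 0.0]
force: [-6.4, -0.5, 4.0]
opening: 34.3
grasp_force: 51.4
```

Extrapolated to zero bed pressure, about 4 N of drag remains, so the mid slip is held by the bar. Pushing home.

```bash
python3 -m inch '[{"tx":0.1,"ty":0,"tz":0,"wx":0,"wy":0,"wz":0},{"tx":0.1,"ty":0,"tz":0,"wx":0,"wy":0,"wz":0},{"tx":0.1,"ty":0,"tz":0,"wx":0,"wy":0,"wz":0},{"tx":0.1,"ty":0,"tz":0,"wx":0,"wy":0,"wz":0}]'
python3 -m inch '[{"tx":0.06,"ty":0,"tz":0,"wx":0,"wy":0,"wz":0},{"tx":0.04,"ty":0,"tz":0,"wx":0,"wy":0,"wz":0},{"tx":0,"ty":0,"tz":0,"wx":0,"wy":0,"wz":0}]'
```

```text
t: 25.38
tcp_pos: [532.0, 28.5, 5.0]
eef_rot: [0.999, 0.039, -0.005, 0.0]
force: [-8.9, -1.6, 7.5]
opening: 35.0
grasp_force: 51.6
t: 25.75
tcp_pos: [537.0, 28.9, 5.0]
eef_rot: [0.999, 0.039, -0.005, 0.0]
force: [-8.8, -0.7, 6.3]
opening: 35.0
grasp_force: 51.6
```

```bash
python3 -m inch '[{"tx":0.04,"ty":0,"tz":0,"wx":0,"wy":0,"wz":0},{"tx":0,"ty":0,"tz":0,"wx":0,"wy":0,"wz":0}]'
python3 -m inch '[{"tx":0.04,"ty":0,"tz":0,"wx":0,"wy":0,"wz":0},{"tx":0,"ty":0,"tz":0,"wx":0,"wy":0,"wz":0}]'
python3 -m inch '[{"tx":0.03,"ty":0,"tz":0,"wx":0,"wy":0,"wz":0},{"tx":0,"ty":0,"tz":0,"wx":0,"wy":0,"wz":0}]'
```

```text
t: 26.0
tcp_pos: [536.9, 28.9, 4.9]
eef_rot: [0.999, 0.039, -0.007, 0.0]
force: [-14.9, -1.7, 10.6]
opening: 34.8
grasp_force: 52.1
t: 26.25
tcp_pos: [536.9, 28.9, 4.9]
eef_rot: [0.999, 0.039, -0.009, 0.0]
force: [-20.2, -2.1, 16.5]
opening: 34.9
grasp_force: 52.6
t: 26.5
tcp_pos: [537.0, 28.9, 4.9]
eef_rot: [0.999, 0.039, -0.011, 0.0]
force: [-23.6, -1.7, 18.9]
opening: 35.2
grasp_force: 53.1
```

```bash
python3 -m inch '[{"tx":0,"ty":0,"tz":0,"wx":0,"wy":0,"wz":0},{"tx":0,"ty":0,"tz":0,"wx":0,"wy":0,"wz":0},{"tx":0,"ty":0,"tz":0,"wx":0,"wy":0,"wz":0},{"tx":-0.3,"ty":0,"tz":-0.3,"wx":0,"wy":0,"wz":0},{"tx":0,"ty":0,"tz":-0.8,"wx":0,"wy":0,"wz":0},{"tx":0,"ty":0,"tz":-0.7,"wx":0,"wy":0,"wz":0},{"tx":0.8,"ty":0,"tz":-0.5,"wx":0,"wy":0,"wz":0},{"tx":0,"ty":0,"tz":0,"wx":0,"wy":0,"wz":0},{"tx":0,"ty":0,"tz":0,"wx":0,"wy":0,"wz":0}]' 0.3
python3 look.py w7.png 26 slip_mid
```

```text
t: 27.62
tcp_pos: [570.3, 31.5, 120.1]
eef_rot: [0.999, 0.039, -0.001, -0.0]
force: [-0.2, 0.0, -0.7]
opening: 55.6
grasp_force: 0.0
27.625 [570.33847261  31.51743338 120.11228838] [ 9.99224393e-01  3.93609485e-02 -1.15183698e-03 -2.40582615e-05] [-0.23723274  0.003092   -0.71121455]
slip_mid 0.82 [324. 190.  58. 230.] [[676.9, 58.0], [679.7, 23.0], [520.5, 6.6], [517.2, 49.6]] c [598.6  34.3] sides 35.1 160.0
```

View pics/w7.png

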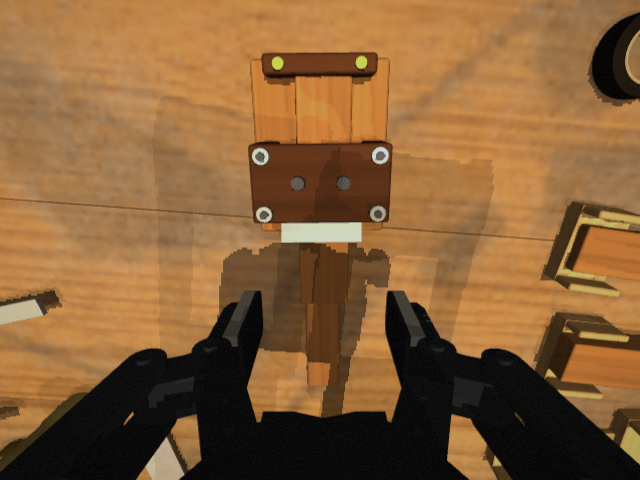

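The slip runs straight under the bridge and meets the end stop at row ~76, with its tail flat on the tongue at row ~303. The robot is clear of everything, so I'm handing in.

```bash
python3 -c "
from workcell import r
print(r.finish_job())"
```

```text
the job is handed in; nothing more can be done
None
```

The 14 mm (mid) slip is the one that just fits: it drags about 4 N under the bar and is pushed home against the end stop. The 10 mm slip went in loose and is back in its cradle, the 18 mm slip was never touched, and the job was handed in at about 28 s with the verdict not reported.

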